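# Find the range block for the clamped microscope stage

## Task

The measuring microscope's stage is clamped beyond the reach of its micrometer, and a range block has to bridge the gap between the micrometer's spindle and the stage's anvil. Beginning with the thinnest and working up through the thicknesses, try the steel blocks upright on the rest plate in that gap, and leave standing there, let go, the thickest one that goes in freely. Put the other blocks back in their tray, and do not shift the stage or the other things on the bench.

Things in the scene. Friction and masses are not known exactly. Their poses are not given: they have to be found in the camera images.
- block10: Range block: plain ground steel slab standing upright, 30 wide (its x) x 10 thick (its y) x 50 tall (z), about 0.12 kg. Origin at the centre of its underside.
- block15: Range block: plain ground steel slab standing upright, 30 wide (its x) x 15 thick (its y) x 50 tall (z), about 0.18 kg. Origin at the centre of its underside.
- block20: Range block: plain ground steel slab standing upright, 30 wide (its x) x 20 thick (its y) x 50 tall (z), about 0.23 kg. Origin at the centre of its underside.
- block25: Range block: plain ground steel slab standing upright, 30 wide (its x) x 25 thick (its y) x 50 tall (z), about 0.29 kg. Origin at the centre of its underside.
- tray: Fixed black tray 120 (its x) x 270 (its y), rim 12 high, wall and floor 4 thick; origin at the centre of its underside. The four range blocks stand on its floor in mixed order in a row along its y at about -46, 0, 46 and 92, their thickness along the row.
- scope: Measuring microscope, fixed: white base 220 (x) x 400 (y), 45 high; black stage, top 83 high; column and camera up to 525 high. Origin on the bench below the gap; y is the gap's axis, from micrometer (-y) to stage and column (+y). Bracket at y -50 to -30, 93 high; stage front at y 45 to 52; above 110 high, clear within 90 of the gap. Fingers closing along x on a block's edges stay clear.
- spindle_face (a point): Centre of the flat end of the micrometer's spindle (steel rod 10 dia along the microscope's y, at y = -10, 71 above the bench): one side of the gap. It does not move.
- anvil_face (a point): Centre of the flat end of the stage's anvil (steel rod 14 dia along the microscope's y, 71 above the bench), facing the spindle: the other side of the gap. The gap is 16.5 to 23.3 wide, different each time. A block that can be shaken less than 5 along y in the gap is the right one: the next would not go in. The stage is clamped and gives way only to a push above 70 N.
- rest (a point): Top of the ground steel rest plate (60 along x, y -26 to 42 of the microscope; 49 above the bench), straight below the spindle's end face; axes as the microscope's. A block in the gap stands on this plate, 30 mm width along x, thickness along y, its top 99 above the bench; a block too thick stops on spindle and anvil, some 27 above the plate.
- puck: Bystander: grey resin-mounted specimen, disc 30 dia x 18, lying in the tray's -y end, all in mm. Origin at its underside.
- cap: Bystander: grey dust cap, disc 29 dia x 11, lying in the tray's -y end, all in mm. Origin at its underside.
- lens_bottle: Bystander: amber dropper bottle, 36 dia x 98 tall, all in mm. Origin at its underside.
- dish: Bystander: clear closed petri dish, 92 dia x 14 high, all in mm. Origin at its underside.
- objective: Bystander: loose objective lens standing up, 28 dia x 50 tall, all in mm. Origin at its underside.
- tweezers: Bystander: steel tweezers 125 long, lying, 9 high, all in mm. Origin at its underside.
Not all that is in view belongs to the job. Leave any green look-alike of the block20 alone.

How it is judged:
By the outcome, as a careful person would: the job done as asked, in the order asked, and still so for the second after the job is handed in, with the robot touching nothing.
It also fails if it takes over 72 s, if anything falls off the work surface, if the arm or the gripper's body presses on something with over 40 N, if the wrist force passes 120 N, or if a joint passes its speed limit or range.

## Robot

A 6-joint arm with a two-finger parallel gripper is mounted at the origin on the work surface. World frame = base frame: x ahead of the robot, y to its left, z up, the work surface at z = 0. Lengths are in m, angles in rad, forces in N, time in s.
With the tool pointing down it reaches from about 0.25 to 0.725 m from the base axis. Payload 9.7 kg.
Tool frame: the origin (TCP) lies at the very end of the fingers, on their centre line; the grasp point (between the pads) lies pinch_z behind it (pinch_z is the distance from the TCP to the grasp point, in m); z points along the fingers, y is the direction in which the jaws open and shut (so a half turn about z gives the same grasp; the last joint's range is limited). The gripper opens to 85 mm and grips with 20 to 120 N. Pads are 22 mm wide; open, the fingers measure 114 mm over their backs; the gripper's body (76 mm by 85 mm) begins 54 mm behind the grasp point. The pads swing forward as they close: fully open they stand 13 mm farther back than shut.
Start: joints at [1.143, 0.087, 0.176, 1.66, 0, 1.571], TCP at [0.228, 0.5, 0.231] pointing down, gripper open.
Joint ranges: [-3.13, 3.13], [-0.85, 1.81], [-1.15, 1.24], [-2.2, 2.28], [-1.44, 1.52], [-3.14, 3.14]. Speed limits (rad/s): [2.22, 2.22, 2.57, 3.14, 3.14, 3.14].

## Interface

Orientations are given as a rotation vector (axis times angle).
In Python, from rig import state, get_image, calibration, finish_job, pinch_z gives the robot as it stands.
- The arm moves only by the tool jog_arm, never from a script. Its argument "steps" is text: rows parted by semicolons, each of 7 numbers parted by spaces: the turn, a rotation vector about the world's x, y, z in rad, then the shift along the world's x, y, z in cm, then the finger opening in cm, from 0 to 8.54. In form: ax ay az dx dy dz claw; .... A call has 1 to 20 rows; each row is the pose to reach, as a shift and turn from the pose commanded when the call began; what a row does not reach only later rows make up. A row lasts 1/12 s, in which the tool goes at most 41.7 mm and 7.16 degrees, less where a joint would pass 70% of its speed; a pose out of reach is approached as far as the arm can. A call with a gripper value outside its range is refused whole. The fingers move at their own pace and stop on an object; "newtons" is the grip in N (left out, the last holds). Time passes only in rows, so rows that repeat a pose let the fingers close. It gives the time, the measured TCP pose, the force and the opening at its end, in the units of the state.
- state(): the state, without advancing time (a new reading comes with each control period).
- get_image(name): name is "scene" or "top" or "wrist"; returns the picture (400x640x3 uint8, red, green, blue); there is no depth.
- calibration(name): a dict with "mtx" (3x3 intrinsics, pixels), "world_to_cam" (4x4, takes a point from world to camera coordinates). Camera axes: x right, y down, z forward; pixel columns grow to the right and rows downward; lengths in m; the calibration is good to about 2 mm. A picture is of the moment at which its call begins: read the wrist's pose just before it. calibration takes no time and is no camera call; for the wrist camera it gives the pose at the moment of the call.
- finish_job(): hands the job in, once; it reports no verdict.
The state is a dict: "clock": time; "joint_pos": joint angles; "dq": joint speeds; "joint_torque": joint torques, N m; "tcp_pos": TCP position; "orientation": TCP orientation; "wrist_force": force on the tool from outside, world axes, zero at the start; "moment": the same for the moment, N m; "width": finger opening in m.
Only numpy, scipy, OpenCV 4.12 (cv2) and the standard library are available. Lean on these libraries where they do the work, as an engineer would, in place of code of your own. Each camera call takes 0.05 s, during which the arm holds its last target.

## Working session

There is one attempt and no reset: what is moved stays moved. The work goes in short steps, Python scripts to look and compute and a tool call to move; the robot and the scene stay as the last step left them, time stands still between calls to the robot, and variables do not carry over. Pictures are saved under pics/ and viewed, and the job is handed in when it is done.

Besides the shell and the picture viewer there is one more tool, called after "Call:" by a JSON object that holds its "name" and its "arguments", one argument or row to a line. jog_arm: Moves the arm, as the interface text tells. Its arguments: {"type":"object","properties":{"steps":{"type":"string"},"newtons":{"type":"number"}},"required":["steps"]}

```bash
ls; mkdir -p pics; python3 - <<'E'
from rig import state,get_image,calibration,pinch_z
import cv2
print(state(),pinch_z)
for n in("scene","top","wrist"):
    c=calibration(n);print(n,c["mtx"].round(1).tolist(),c["world_to_cam"].round(3).tolist())
    cv2.imwrite(f"pics/{n}0.png",get_image(n)[:,:,::-1])
E
```

```text
pics
{'clock': 0.0, 'joint_pos': array([ 1.14299387e+00,  8.74799031e-02,  1.75117146e-01,  1.65982187e+00,
       -1.06434827e-05,  1.57079287e+00]), 'dq': array([ 0.00065429,  0.00100448, -0.00182455,  0.00049717, -0.00014667,
       -0.0007287 ]), 'joint_torque': array([ 3.16099926e-03, -5.20388818e+01,  4.64798391e+01,  1.63261732e-02,
        1.14542813e-04, -2.61497371e-05]), 'tcp_pos': array([0.22808163, 0.50021127, 0.23056347]), 'orientation': array([-6.66812057e-01, -3.06971909e+00,  2.13438703e-03]), 'wrist_force': array([-0.94273113,  0.17468408,  0.97825106]), 'moment': array([-0.02708175, -0.03755427,  0.00922306]), 'width': 0.08541787548621775} 0.0187
scene [[388.3, 0.0, 323.3], [0.0, 388.3, 195.8], [0.0, 0.0, 1.0]] [[0.463, 0.886, 0.008, -0.193], [0.739, -0.381, -0.555, -0.438], [-0.489, 0.263, -0.832, 1.106], [0.0, 0.0, 0.0, 1.0]]
top [[413.1, 0.0, 318.2], [0.0, 413.1, 205.6], [0.0, 0.0, 1.0]] [[0.014, -1.0, 0.017, -0.101], [-0.989, -0.016, -0.147, 0.577], [0.148, -0.015, -0.989, 0.894], [0.0, 0.0, 0.0, 1.0]]
wrist [[329.3, 0.0, 314.3], [0.0, 329.3, 199.3], [0.0, 0.0, 1.0]] [[0.414, 0.91, -0.001, -0.55], [0.872, -0.397, 0.288, -0.036], [0.261, -0.121, -0.958, 0.38], [0.0, 0.0, 0.0, 1.0]]
```

View pics/scene0.png

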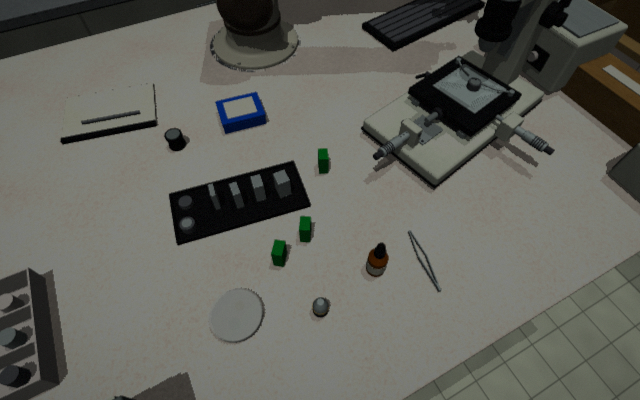

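View pics/top0.png

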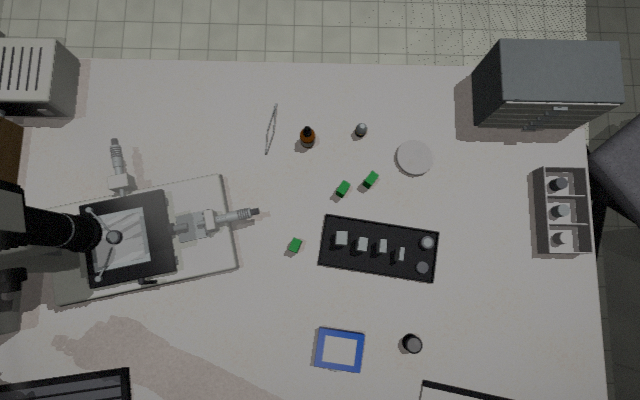

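View pics/wrist0.png

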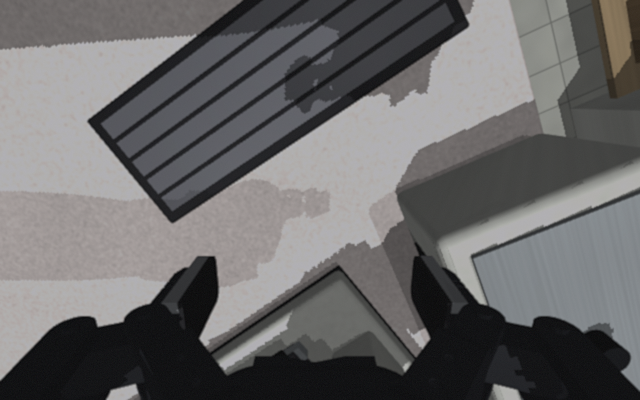

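```bash
cat > h.py <<'E'
import numpy as np,cv2
from rig import calibration
def ray(n,uv,z,c=None):
    c=c or calibration(n);K=c["mtx"];T=c["world_to_cam"];R=T[:3,:3];t=T[:3,3]
    uv=np.atleast_2d(uv).astype(float);d=np.c_[uv,np.ones(len(uv))]@np.linalg.inv(K).T@R
    o=-R.T@t;return o+d*((z-o[2])/d[:,2])[:,None]
def proj(n,P,c=None):
    c=c or calibration(n);T=c["world_to_cam"];p=np.atleast_2d(P)@T[:3,:3].T+T[:3,3];p=p@c["mtx"].T;return p[:,:2]/p[:,2:]
def two(n1,u1,n2,u2,c1=None,c2=None):
    c1=c1 or calibration(n1);c2=c2 or calibration(n2)
    X=cv2.triangulatePoints(c1["mtx"]@c1["world_to_cam"][:3],c2["mtx"]@c2["world_to_cam"][:3],np.array(u1,float).reshape(2,1),np.array(u2,float).reshape(2,1))
    return (X[:3]/X[3]).ravel()
def crop(src,dst,x0,y0,x1,y1,s):
    im=cv2.imread(src)[y0:y1,x0:x1];cv2.imwrite(dst,cv2.resize(im,None,fx=s,fy=s,interpolation=cv2.INTER_CUBIC))
E
python3 - <<'E'
from h import *
crop("pics/top0.png","pics/t_tray.png",310,200,450,300,5)
crop("pics/top0.png","pics/t_scope.png",120,170,270,270,5)
E
```

```text
(no output)
```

View pics/t_tray.png

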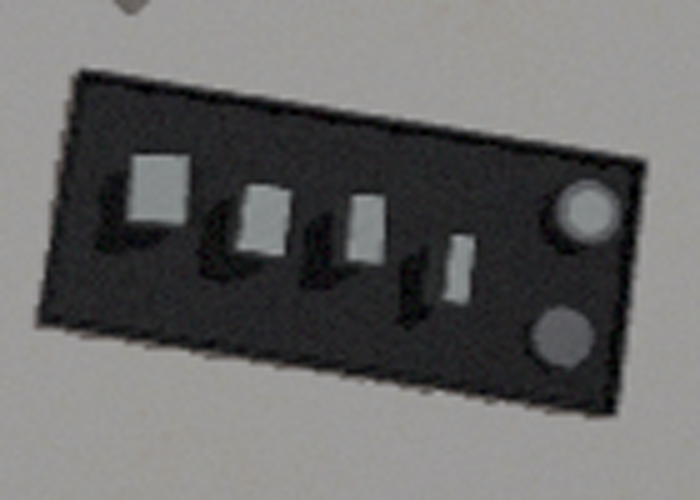

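View pics/t_scope.png

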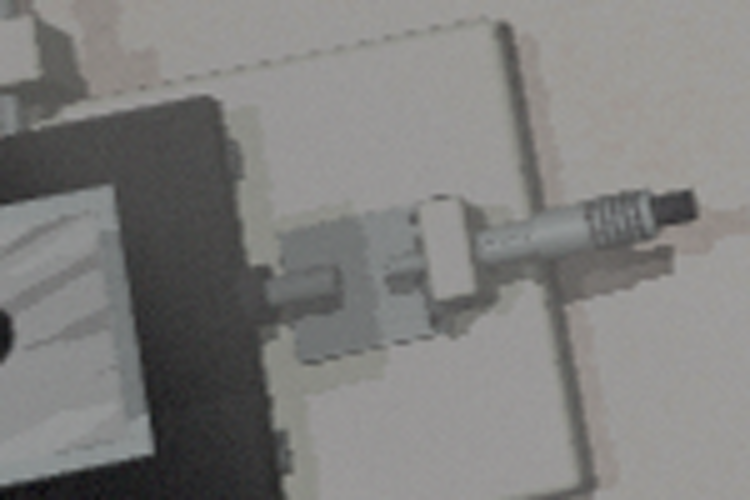

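```bash
python3 - <<'E'
from h import *
im=cv2.imread("pics/top0.png")
# tray corners (rim top z=.012)
tc=np.array([[82,72],[645,160],[614,415],[40,323]])/5+[310,200]-0.4
W=ray("top",tc,0.012);print("tray",W.round(4).tolist(), "yaw row",np.arctan2(*( (W[0]-W[1])[:2][::-1])), np.arctan2(*((W[3]-W[2])[:2][::-1])))
g=cv2.cvtColor(im,cv2.COLOR_BGR2GRAY)
sub=cv2.resize(g[200:300,310:450],None,fx=4,fy=4,interpolation=cv2.INTER_CUBIC)
m=(sub>105).astype(np.uint8)
n,l,st,ce=cv2.connectedComponentsWithStats(m)
for i in range(1,n):
    if 300<st[i,4]<6000:
        p=np.argwhere(l==i)[:,::-1]
        uv=(p+.5)/4-.5+[310,200]
        w=ray("top",uv,0.054)[:,:2]
        r=cv2.minAreaRect((w*1000).astype(np.float32))
        print(np.round(uv.mean(0),1),w.mean(0).round(4),np.round(r[0],1),np.round(r[1],1),round(r[2],1))
f=lambda a:np.array(a)/5+[120,170]-.4
print("base edge",ray("top",f([[500,25],[588,488],[60,105]]),0.045).round(4).tolist())
# rods z .071: spindle tip top/bottom edges, anvil tip
for nme,z,a in(("spin",.071,[[388,262],[390,292]]),("anvil",.071,[[338,263],[344,303]]),("anvback",.071,[[268,275],[275,307]]),("bracket",.093,[[420,200],[462,197],[478,297],[437,302]]),("rest",.049,[[277,228],[300,362],[436,333]]),("thim",.071,[[660,197],[665,227]])):
    w=ray("top",f(a),z);print(nme,w.round(4)[:,:2].tolist(),w.mean(0).round(4))
E
```

```text
tray [[0.5632, -0.1118, 0.012], [0.526, -0.3756, 0.012], [0.4084, -0.3578, 0.012], [0.4466, -0.0938, 0.012]] yaw row 1.4303432029955245 1.427213256728009
[341.4 237.2] [ 0.5063 -0.145 ] [ 506.5 -145.2] [24.4 29. ] 87.0
[362.5 243.5] [ 0.4931 -0.1921] [ 493.3 -192. ] [20.4 29.7] 81.8
[427.4 241.9] [ 0.4987 -0.3369] [ 498.8 -336.9] [19.7 20.8] 29.3
[382.9 245.4] [ 0.4897 -0.2375] [ 490.  -237.5] [14.8 28.9] 84.3
[401.5 253.3] [ 0.4728 -0.2786] [ 472.8 -278.5] [ 9.8 28.8] 82.7
base edge [[0.6458, 0.1333, 0.045], [0.4374, 0.0844, 0.045], [0.6054, 0.3297, 0.045]]
spin [[0.5336, 0.1708], [0.5205, 0.1692]] [0.5271 0.17   0.071 ]
anvil [[0.5328, 0.1925], [0.5154, 0.1888]] [0.5241 0.1907 0.071 ]
anvback [[0.5271, 0.2225], [0.5132, 0.2185]] [0.5202 0.2205 0.071 ]
bracket [[0.5581, 0.1526], [0.5597, 0.1349], [0.517, 0.1259], [0.5146, 0.1431]] [0.5374 0.1391 0.093 ]
rest [[0.5504, 0.2272], [0.4908, 0.2132], [0.5045, 0.1539]] [0.5153 0.1981 0.049 ]
thim [[0.5641, 0.0537], [0.5509, 0.051]] [0.5575 0.0523 0.071 ]
```

Top view candidates for the first block, block10:
- Steel slabs at (401,253) 9.8 thick, (383,245) 14.8, (362,243) 20.4 and (341,237) 24.4.
- Green look-alikes at (343,189), (371,180) and (294,245).
- Puck and cap discs at (427,242) and (422,267).

I choose (401,253), the thinnest steel slab. The close crop confirmed it: a grey top about 10 x 30, next to the discs. The crop also shows the spindle tip at about (198,225) and the anvil tip at about (188,226), with the gap between them. I'll move to a hover above block10.

Call:
{"name": "jog_arm", "arguments": {
  "steps": "0 0 1.862 24.5 -77.9 -13 5;0 0 1.862 24.5 -77.9 -13 5;0 0 1.862 24.5 -77.9 -13 5;0 0 1.862 24.5 -77.9 -13 5;0 0 1.862 24.5 -77.9 -13 5;0 0 1.862 24.5 -77.9 -13 5;0 0 1.862 24.5 -77.9 -13 5;0 0 1.862 24.5 -77.9 -13 5;0 0 1.862 24.5 -77.9 -13 5;0 0 1.862 24.5 -77.9 -13 5;0 0 1.862 24.5 -77.9 -13 5;0 0 1.862 24.5 -77.9 -13 5;0 0 1.862 24.5 -77.9 -13 5;0 0 1.862 24.5 -77.9 -13 5;0 0 1.862 24.5 -77.9 -13 5;0 0 1.862 24.5 -77.9 -13 5;0 0 1.862 24.5 -77.9 -13 5;0 0 1.862 24.5 -77.9 -13 5;0 0 1.862 24.5 -77.9 -13 5;0 0 1.862 24.5 -77.9 -13 5",
  "newtons": 40
}}

```text
clock: 1.82
tcp_pos: [0.4448, -0.1866, 0.1166]
orientation: [-2.065, 2.367, -0.0]
wrist_force: [1.3, 0.6, 0.2]
width: 0.0499
```

```bash
python3 - <<'E'
from rig import *
from h import *
s=state();print(s['tcp_pos'],s['dq'].round(2),s['joint_pos'])
c=calibration("wrist");print(proj("wrist",[[.4728,-.2786,.054],[.49,-.2375,.054],[.4931,-.192,.054],[.5063,-.145,.054]],c))
cv2.imwrite("pics/w1.png",get_image("wrist")[:,:,::-1]);print(state()['tcp_pos'])
E
```

```text
[ 0.44483237 -0.18660026  0.11661264] [-0.83  0.74  0.53 -0.22  0.   -0.81] [-3.97242849e-01 -8.76044304e-02 -2.19757437e-01  1.43839265e+00
  9.00285228e-05 -1.83166551e+00]
[[242.77966485  73.17844871]
 [228.65409692 147.07764964]
 [238.46107776 216.06625482]
 [233.47107311 280.85461785]]
[ 0.44598948 -0.19169633  0.11448208]
```

View pics/w1.png

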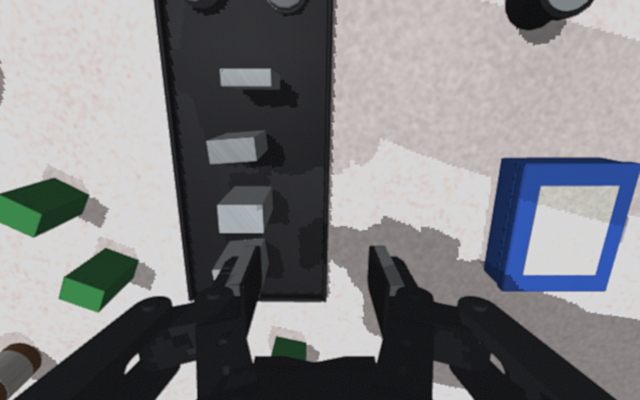

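The wrist picture shows the block tops at (245,77), (232,150), (241,217) and (235,272), within about 3 px of where my positions project. I'll carry on to block10.

Call:
{"name": "jog_arm", "arguments": {
  "steps": "0 0 0 2.5 -8 -1.5 5;0 0 0 2.5 -8 -1.5 5;0 0 0 2.5 -8 -1.5 5;0 0 0 2.5 -8 -1.5 5;0 0 0 2.5 -8 -1.5 5"
}}

```text
clock: 2.28
tcp_pos: [0.4694, -0.2642, 0.1016]
orientation: [2.064, -2.368, -0.002]
wrist_force: [-0.6, 0.3, -0.5]
width: 0.0497
```

```bash
python3 - <<'E'
from rig import *
from h import *
s=state();print(s['clock'],s['tcp_pos'],s['dq'].round(2))
c=calibration("wrist");np.save("c2.npy",c["world_to_cam"])
print(proj("wrist",[[.4728,-.2786,.054],[.49,-.2375,.054],[.4931,-.192,.054]],c))
im=get_image("wrist")[:,:,::-1];cv2.imwrite("pics/w2.png",im)
g=cv2.cvtColor(np.ascontiguousarray(im),cv2.COLOR_BGR2GRAY)
print(state()['tcp_pos'])
E
```

```text
2.2833 [ 0.46939108 -0.26416502  0.1016236 ] [ 0.02 -0.03 -0.01  0.    0.   -0.  ]
[[302.59339001 200.9302896 ]
 [285.481707   265.03171941]
 [291.75810516 325.06363763]]
[ 0.46956959 -0.26371197  0.10212566]
```

View pics/w2.png

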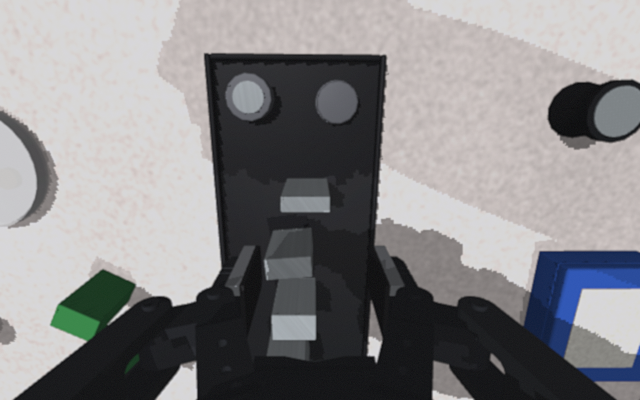

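Block10's top is at (305,202), level with the jaws. I'll go down, grip it and lift.

Call:
{"name": "jog_arm", "arguments": {
  "steps": "0 0 0 0.25 -1.45 -2 5;0 0 0 0.25 -1.45 -5 5;0 0 0 0.25 -1.45 -8 5;0 0 0 0.25 -1.45 -8 5;0 0 0 0.25 -1.45 -8 2.5;0 0 0 0.25 -1.45 -8 2.5;0 0 0 0.25 -1.45 -8 2.5;0 0 0 0.25 -1.45 -8 2.5;0 0 0 0.25 -1.45 -6 2.5;0 0 0 0.25 -1.45 -3 2.5;0 0 0 0.25 -1.45 0.5 2.5;0 0 0 0.25 -1.45 4 2.5",
  "newtons": 60
}}

```text
clock: 3.33
tcp_pos: [0.4721, -0.2788, 0.1442]
orientation: [-2.065, 2.368, -0.001]
wrist_force: [0.4, -1.0, -0.4]
width: 0.0291
```

Call:
{"name": "jog_arm", "arguments": {
  "steps": "0 0 0.361 4.7 48.8 2 2.5;0 0 0.361 4.7 48.8 2 2.5;0 0 0.361 4.7 48.8 2 2.5;0 0 0.361 4.7 48.8 2 2.5;0 0 0.361 4.7 48.8 2 2.5;0 0 0.361 4.7 48.8 2 2.5;0 0 0.361 4.7 48.8 2 2.5;0 0 0.361 4.7 48.8 2 2.5;0 0 0.361 4.7 48.8 2 2.5;0 0 0.361 4.7 48.8 2 2.5;0 0 0.361 4.7 48.8 2 2.5;0 0 0.361 4.7 48.8 2 2.5;0 0 0.361 4.7 48.8 2 2.5;0 0 0.361 4.7 48.8 2 2.5;0 0 0.361 4.7 48.8 2 2.5"
}}

```text
clock: 4.58
tcp_pos: [0.5193, 0.2089, 0.1626]
orientation: [-2.457, 1.958, -0.001]
wrist_force: [-0.9, -0.7, -0.7]
width: 0.0286
```

```bash
python3 - <<'E'
from rig import *
from h import *
s=state();print(s['clock'],s['tcp_pos'],s['dq'].round(2),s['orientation'],s['width'])
c=calibration("wrist");np.save("c3.npy",c["world_to_cam"])
print(proj("wrist",[[.5271,.17,.071],[.5241,.1907,.071]],c))
im=get_image("wrist")[:,:,::-1];cv2.imwrite("pics/w3.png",im)
E
```

```text
4.5833 [0.51931728 0.20894081 0.16263528] [-0.03 -0.01 -0.01 -0.    0.   -0.  ] [-2.45652064e+00  1.95787339e+00 -8.09726574e-04] 0.028562046122131608
[[314.27713236 147.38178979]
 [311.93847592 176.10326925]]
```

View pics/w3.png

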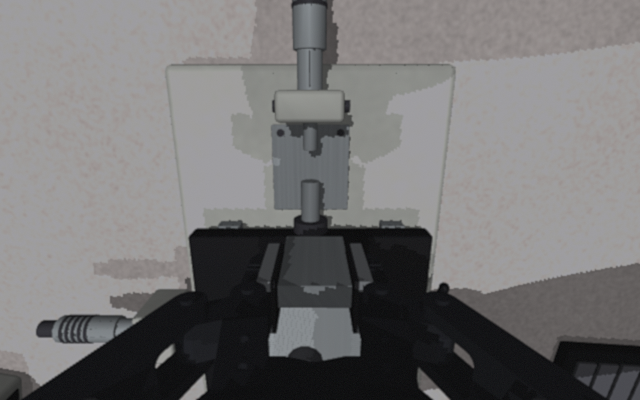

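```bash
python3 - <<'E'
from h import *
crop("pics/w3.png","pics/w3z.png",265,85,360,235,4)
E
```

```text
(no output)
```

View pics/w3z.png

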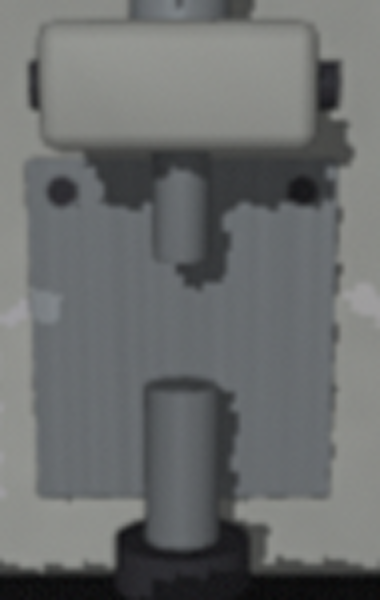

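```bash
python3 - <<'E'
from h import *
c=calibration("wrist")
f=lambda x,y:[(x+.5)/4-.5+265,(y+.5)/4-.5+85]
P=lambda x,y,z:ray("wrist",f(x,y),z,c)[0]
s=P(181,262,.076);a=P(181,384,.071);a2=P(181,391,.078)
print(s,a,a2)
yaw=.225;Y=np.array([-np.sin(yaw),np.cos(yaw)])
print("gap",(a-s)[:2]@Y,(a2-s)[:2]@Y,"mid",(s+(a+a2)/2)/2)
b=[P(183,548,.071),P(181,395,.071),P(181,175,.071)];print(np.array(b))
r=[P(30,165,.049),P(42,497,.049),P(329,497,.049),P(335,165,.049)];print(np.array(r).round(4)); r=np.array(r)
for i,j in((1,2),(0,3)):print(np.degrees(np.arctan2(*(r[i]-r[j])[:2][::-1])))
for i,j in((0,1),(3,2)):print(np.degrees(np.arctan2(*(r[j]-r[i])[:2][::-1])))
bb=ray("wrist",[[168,66],[453,66],[183,250],[438,250]],.045,c);print(bb.round(4));print(np.degrees(np.arctan2(*(bb[0]-bb[1])[:2][::-1])))
E
```

```text
[0.52983368 0.17128876 0.076     ] [0.52486903 0.19374274 0.071     ] [0.52486399 0.19333485 0.078     ]
gap 0.02299565160457632 0.022599163464725493 mid [0.5273501  0.18241378 0.07525   ]
[[0.51751391 0.22481844 0.071     ]
 [0.52441657 0.19576107 0.071     ]
 [0.53306157 0.15719706 0.071     ]]
[[0.5614 0.1635 0.049 ]
 [0.5466 0.2285 0.049 ]
 [0.4892 0.2154 0.049 ]
 [0.5048 0.1506 0.049 ]]
12.867325763787349
12.857038625892432
102.8666732587117
103.49934675857635
[[0.6447 0.1386 0.045 ]
 [0.4401 0.0919 0.045 ]
 [0.6175 0.2845 0.045 ]
 [0.4023 0.2353 0.045 ]]
12.850477879970663
```

The wrist view shows the spindle tip at (310,150) and the anvil face at (310,181). From these the gap comes out at about 22.7 mm, the yaw is 12.87° and the tool is aligned. I'll insert block10.

Call:
{"name": "jog_arm", "arguments": {
  "steps": "0 0 0 0.77 -2.7 -0.5 2.5;0 0 0 0.77 -2.7 -2 2.5;0 0 0 0.77 -2.7 -5 2.5;0 0 0 0.77 -2.7 -8 2.5;0 0 0 0.77 -2.7 -9 2.5;0 0 0 0.77 -2.7 -9.3 2.5;0 0 0 0.77 -2.7 -9.5 2.5;0 0 0 0.77 -2.7 -9.5 2.5"
}}

```text
clock: 5.3
tcp_pos: [0.5273, 0.1811, 0.0687]
orientation: [-2.454, 1.96, -0.001]
wrist_force: [0.0, 0.3, -1.2]
width: 0.0289
```

Call:
{"name": "jog_arm", "arguments": {
  "steps": "0 0 0 0 0 -0.1 2.5;0 0 0 0 0 -0.2 2.5;0 0 0 0 0 -0.2 2.5"
}}

```text
clock: 5.55
tcp_pos: [0.5275, 0.1813, 0.0685]
orientation: [-2.454, 1.959, -0.003]
wrist_force: [-8.0, -4.5, 17.8]
width: 0.0288
```

Call:
{"name": "jog_arm", "arguments": {
  "steps": "0 0 0 0.04 -0.2 0.15 2.5;0 0 0 0.11 -0.49 0.15 2.5;0 0 0 0.16 -0.68 0.15 2.5;0 0 0 0.16 -0.68 0.15 2.5"
}}

```text
clock: 5.88
tcp_pos: [0.5297, 0.1753, 0.0686]
orientation: [-2.453, 1.957, -0.001]
wrist_force: [-2.0, 1.8, 8.7]
width: 0.0291
```

Call:
{"name": "jog_arm", "arguments": {
  "steps": "0 0 0 0.02 -0.1 0.15 2.5;0 0 0 0.05 -0.2 0.15 2.5;0 0 0 0.05 -0.2 0.15 2.5"
}}

```text
clock: 6.13
tcp_pos: [0.5294, 0.1746, 0.069]
orientation: [-2.454, 1.956, 0.003]
wrist_force: [-1.5, 9.8, 2.4]
width: 0.0287
```

Call:
{"name": "jog_arm", "arguments": {
  "steps": "0 0 0 -0.09 0.39 0 2.5;0 0 0 -0.18 0.78 0 2.5;0 0 0 -0.27 1.17 0 2.5;0 0 0 -0.29 1.27 0 2.5;0 0 0 -0.29 1.27 0 2.5"
}}

```text
clock: 6.55
tcp_pos: [0.5265, 0.1861, 0.0686]
orientation: [-2.456, 1.958, -0.001]
wrist_force: [-0.6, -0.7, 5.9]
width: 0.0288
```

Call:
{"name": "jog_arm", "arguments": {
  "steps": "0 0 0 -0.02 0.1 0.05 2.5;0 0 0 -0.04 0.2 0.05 2.5;0 0 0 -0.04 0.2 0.05 2.5"
}}

```text
clock: 6.8
tcp_pos: [0.526, 0.1871, 0.0686]
orientation: [2.454, -1.959, 0.003]
wrist_force: [1.6, -6.5, 5.0]
width: 0.0287
```

Contacts on both sides put block10's free play at about 13 mm, so the gap is about 23 mm. Block10 stood on the plate, so I'll return it to its place in the tray.

Call:
{"name": "jog_arm", "arguments": {
  "steps": "0 0 0 0.14 -0.6 0.2 2.5;0 0 0 0.14 -0.6 3.5 2.5;0 0 0 0.14 -0.6 7.2 2.5;0 0 -0.361 -5.4 -46.6 6.5 2.5;0 0 -0.361 -5.4 -46.6 6.5 2.5;0 0 -0.361 -5.4 -46.6 6.5 2.5;0 0 -0.361 -5.4 -46.6 6.5 2.5;0 0 -0.361 -5.4 -46.6 6.5 2.5;0 0 -0.361 -5.4 -46.6 6.5 2.5;0 0 -0.361 -5.4 -46.6 6.5 2.5;0 0 -0.361 -5.4 -46.6 6.5 2.5;0 0 -0.361 -5.4 -46.6 6.5 2.5;0 0 -0.361 -5.4 -46.6 6.5 2.5;0 0 -0.361 -5.4 -46.6 6.5 2.5;0 0 -0.361 -5.4 -46.6 6.5 2.5;0 0 -0.361 -5.4 -46.6 6.5 2.5"
}}

```text
clock: 8.13
tcp_pos: [0.4708, -0.2802, 0.1326]
orientation: [2.06, -2.372, -0.003]
wrist_force: [-0.9, 0.1, -0.9]
width: 0.0288
```

Call:
{"name": "jog_arm", "arguments": {
  "steps": "0 0 0 0.13 0.14 -4 2.5;0 0 0 0.13 0.14 -7.5 2.5;0 0 0 0.13 0.14 -9.8 2.5;0 0 0 0.13 0.14 -10.6 2.5;0 0 0 0.13 0.14 -10.8 2.5;0 0 0 0.13 0.14 -10.8 2.5"
}}

```text
clock: 8.63
tcp_pos: [0.4734, -0.2757, 0.0258]
orientation: [-2.066, 2.366, 0.001]
wrist_force: [0.5, -0.1, -1.8]
width: 0.0294
```

Call:
{"name": "jog_arm", "arguments": {
  "steps": "0 0 0 -0.1 -0.3 0 2.5;0 0 0 -0.1 -0.3 -0.2 2.5;0 0 0 -0.1 -0.3 -0.3 2.5"
}}

```text
clock: 8.88
tcp_pos: [0.4727, -0.28, 0.0235]
orientation: [-2.064, 2.367, -0.003]
wrist_force: [-2.5, 1.1, 16.9]
width: 0.0288
```

Call:
{"name": "jog_arm", "arguments": {
  "steps": "0 0 0 0 0 0.2 5;0 0 0 0 0 0.2 5;0 0 0 0 0 0.2 5;0 0 0 0 0 3 5;0 0 0 0 0 5.8 5;0 0 0 1.6 4.15 5.8 5;0 0 0 1.6 4.15 5.8 5;0 0 0 1.6 4.15 5.8 5"
}}

```text
clock: 9.55
tcp_pos: [0.4888, -0.2369, 0.0809]
orientation: [-2.067, 2.365, -0.001]
wrist_force: [-0.4, 0.1, -0.8]
width: 0.0498
```

```bash
python3 - <<'E'
from rig import *
from h import *
s=state();print(s['clock'],s['tcp_pos'],s['dq'].round(2),s['orientation'],s['width'])
cv2.imwrite("pics/w4.png",get_image("wrist")[:,:,::-1])
E
```

```text
9.55 [ 0.4887839  -0.23690725  0.08086113] [-0.03  0.01 -0.01 -0.   -0.01 -0.03] [-2.06721359e+00  2.36508682e+00 -7.99367564e-04] 0.049782665239035184
```

View pics/w4.png

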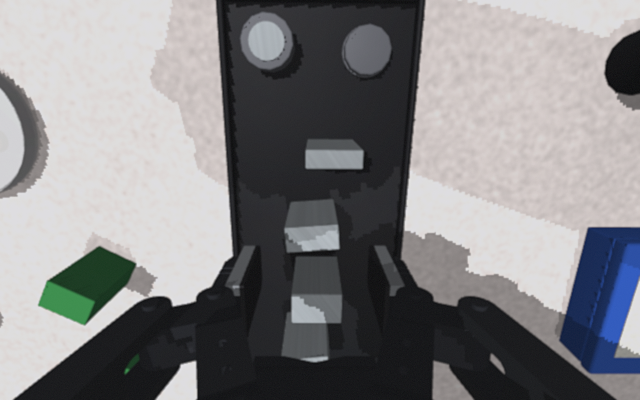

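Call:
{"name": "jog_arm", "arguments": {
  "steps": "0 0 0 0 -0.05 -3.5 5;0 0 0 0 -0.05 -5.75 5;0 0 0 0 -0.05 -5.75 5;0 0 0 0 -0.05 -5.75 2.5;0 0 0 0 -0.05 -5.75 2.5;0 0 0 0 -0.05 -5.75 2.5;0 0 0 0 -0.05 -5.75 2.5;0 0 0 0 -0.05 -3 2.5;0 0 0 0 -0.05 1 2.5;0 0 0 0 -0.05 5 2.5;0 0 0 0 -0.05 5 2.5"
}}

```text
clock: 10.52
tcp_pos: [0.4909, -0.2401, 0.1396]
orientation: [-2.062, 2.364, -0.017]
wrist_force: [0.8, -0.4, -0.5]
width: 0.0292
```

Call:
{"name": "jog_arm", "arguments": {
  "steps": "0 0 0.361 3.9 41.8 2.5 2.5;0 0 0.361 3.9 41.8 2.5 2.5;0 0 0.361 3.9 41.8 2.5 2.5;0 0 0.361 3.9 41.8 2.5 2.5;0 0 0.361 3.9 41.8 2.5 2.5;0 0 0.361 3.9 41.8 2.5 2.5;0 0 0.361 3.9 41.8 2.5 2.5;0 0 0.361 3.9 41.8 2.5 2.5;0 0 0.361 3.9 41.8 2.5 2.5;0 0 0.361 3.9 41.8 2.5 2.5;0 0 0.361 3.9 41.8 2.5 2.5;0 0 0.361 3.9 41.8 2.5 2.5;0 0 0.361 3.9 41.8 2.5 2.5;0 0 0.361 3.9 41.8 2.5 2.5"
}}

```text
clock: 11.68
tcp_pos: [0.5272, 0.1783, 0.1557]
orientation: [2.455, -1.96, 0.001]
wrist_force: [0.7, -0.3, -2.4]
width: 0.0291
```

Call:
{"name": "jog_arm", "arguments": {
  "steps": "0 0 0 0.05 0.26 -1 2.5;0 0 0 0.05 0.26 -3.5 2.5;0 0 0 0.05 0.26 -5 2.5;0 0 0 0.05 0.26 -6 2.5;0 0 0 0.05 0.26 -7.5 2.5;0 0 0 0.05 0.26 -8.5 2.5;0 0 0 0.05 0.26 -8.5 2.5"
}}

```text
clock: 12.27
tcp_pos: [0.5274, 0.1811, 0.0693]
orientation: [2.455, -1.96, -0.0]
wrist_force: [0.1, 0.5, -1.7]
width: 0.0291
```

Call:
{"name": "jog_arm", "arguments": {
  "steps": "0 0 0 0 0 -0.1 2.5;0 0 0 0 0 -0.25 2.5;0 0 0 0 0 -0.25 2.5;0 0 0 0.05 -0.2 0 2.5;0 0 0 0.09 -0.4 0 2.5;0 0 0 0.11 -0.5 0 2.5;0 0 0 0.11 -0.5 0 2.5"
}}

```text
clock: 12.85
tcp_pos: [0.5288, 0.1767, 0.0706]
orientation: [2.456, -1.959, 0.0]
wrist_force: [-0.2, -0.4, -1.8]
width: 0.0292
```

Call:
{"name": "jog_arm", "arguments": {
  "steps": "0 0 0 0.02 -0.1 -0.15 2.5;0 0 0 0.02 -0.1 -0.3 2.5;0 0 0 0.02 -0.1 -0.3 2.5"
}}

```text
clock: 13.1
tcp_pos: [0.5291, 0.1758, 0.0684]
orientation: [-2.456, 1.959, -0.001]
wrist_force: [-1.4, -2.0, 6.0]
width: 0.0293
```

Block15 stands on the plate and moved more than 5.5 mm along y freely, so it's too thin. I'll put it back and take block20.

Call:
{"name": "jog_arm", "arguments": {
  "steps": "0 0 0 -0.05 0.3 0.3 2.5;0 0 0 -0.05 0.3 3.5 2.5;0 0 0 -0.05 0.3 7.2 2.5;0 0 -0.361 -4.1 -41.3 6.3 2.5;0 0 -0.361 -4.1 -41.3 6.3 2.5;0 0 -0.361 -4.1 -41.3 6.3 2.5;0 0 -0.361 -4.1 -41.3 6.3 2.5;0 0 -0.361 -4.1 -41.3 6.3 2.5;0 0 -0.361 -4.1 -41.3 6.3 2.5;0 0 -0.361 -4.1 -41.3 6.3 2.5;0 0 -0.361 -4.1 -41.3 6.3 2.5;0 0 -0.361 -4.1 -41.3 6.3 2.5;0 0 -0.361 -4.1 -41.3 6.3 2.5;0 0 -0.361 -4.1 -41.3 6.3 2.5;0 0 -0.361 -4.1 -41.3 6.3 2.5;0 0 -0.361 -4.1 -41.3 6.3 2.5"
}}

```text
clock: 14.43
tcp_pos: [0.4878, -0.2369, 0.1303]
orientation: [-2.064, 2.369, 0.001]
wrist_force: [-0.6, -0.2, -3.0]
width: 0.0289
```

Call:
{"name": "jog_arm", "arguments": {
  "steps": "0 0 0 0.1 -0.05 -4 2.5;0 0 0 0.1 -0.05 -7.5 2.5;0 0 0 0.1 -0.05 -9.6 2.5;0 0 0 0.1 -0.05 -10.5 2.5;0 0 0 0.1 -0.05 -10.75 2.5;0 0 0 0.1 -0.05 -10.75 2.5"
}}

```text
clock: 14.93
tcp_pos: [0.4893, -0.2362, 0.0236]
orientation: [-2.067, 2.366, -0.0]
wrist_force: [1.2, 0.4, -1.4]
width: 0.0292
```

Call:
{"name": "jog_arm", "arguments": {
  "steps": "0 0 0 0 0 -0.1 2.5;0 0 0 0 0 -0.1 5;0 0 0 0 0 -0.1 5;0 0 0 0 0 -0.1 5;0 0 0 0 0 3 5;0 0 0 0 0 5.8 5;0 0 0 0.3 4.4 5.8 5;0 0 0 0.3 4.4 5.8 5;0 0 0 0.3 4.4 5.8 5"
}}

```text
clock: 15.68
tcp_pos: [0.4924, -0.1924, 0.0817]
orientation: [-2.067, 2.365, -0.001]
wrist_force: [-0.7, -0.8, 0.4]
width: 0.0504
```

```bash
python3 - <<'E'
from rig import *
from h import *
s=state();print(s['clock'],s['tcp_pos'],s['dq'].round(2),s['orientation'],s['width'])
p=s['tcp_pos'].copy();p[2]=.054;print(proj("wrist",[p]))
cv2.imwrite("pics/w5.png",get_image("wrist")[:,:,::-1])
E
```

```text
15.6833 [ 0.49238348 -0.19235813  0.08167587] [-0.03  0.02 -0.   -0.01 -0.01 -0.02] [-2.06680768e+00  2.36507700e+00 -1.42082561e-03] 0.050351261486152
[[311.34804759 235.09611455]]
```

View pics/w5.png

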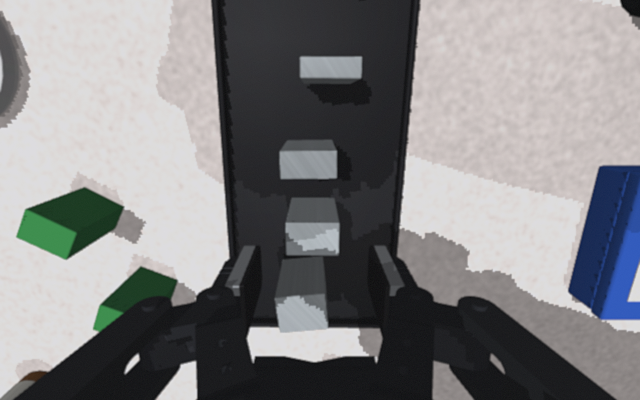

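Call:
{"name": "jog_arm", "arguments": {
  "steps": "0 0 0 0 0.1 -3.5 5;0 0 0 0 0.1 -5.8 5;0 0 0 0 0.1 -5.8 5;0 0 0 0 0.1 -5.8 2.5;0 0 0 0 0.1 -5.8 2.5;0 0 0 0 0.1 -5.8 2.5;0 0 0 0 0.1 -5.8 2.5;0 0 0 0 0.1 -3 2.5;0 0 0 0 0.1 1 2.5;0 0 0 0 0.1 5 2.5;0 0 0 0 0.1 5 2.5"
}}

```text
clock: 16.65
tcp_pos: [0.4949, -0.1938, 0.14]
orientation: [-2.061, 2.364, -0.016]
wrist_force: [1.9, -0.6, -0.1]
width: 0.0292
```

Call:
{"name": "jog_arm", "arguments": {
  "steps": "0 0 0.361 3.6 37.3 2.5 2.5;0 0 0.361 3.6 37.3 2.5 2.5;0 0 0.361 3.6 37.3 2.5 2.5;0 0 0.361 3.6 37.3 2.5 2.5;0 0 0.361 3.6 37.3 2.5 2.5;0 0 0.361 3.6 37.3 2.5 2.5;0 0 0.361 3.6 37.3 2.5 2.5;0 0 0.361 3.6 37.3 2.5 2.5;0 0 0.361 3.6 37.3 2.5 2.5;0 0 0.361 3.6 37.3 2.5 2.5;0 0 0.361 3.6 37.3 2.5 2.5;0 0 0.361 3.6 37.3 2.5 2.5;0 0 0.361 3.6 37.3 2.5 2.5"
}}

```text
clock: 17.73
tcp_pos: [0.528, 0.1795, 0.1562]
orientation: [2.455, -1.96, 0.0]
wrist_force: [-0.9, 0.0, -2.7]
width: 0.0293
```

```bash
python3 - <<'E'
from rig import *
from h import *
s=state();print(s['clock'],s['tcp_pos'],s['dq'].round(2),s['orientation'],s['width'])
cv2.imwrite("pics/w6.png",get_image("wrist")[:,:,::-1])
a=cv2.imread("pics/w3.png")[200:380,230:400];b=cv2.imread("pics/w6.png")[200:380,230:400]
cv2.imwrite("pics/w6c.png",cv2.resize(np.hstack([a,b]),None,fx=2.3,fy=2.3,interpolation=cv2.INTER_CUBIC))
E
```

```text
17.7333 [0.52797628 0.1794536  0.15620591] [-0.01 -0.   -0.01 -0.    0.    0.  ] [ 2.45520518e+00 -1.95990887e+00  4.36798801e-04] 0.02934592718837335
```

View pics/w6c.png

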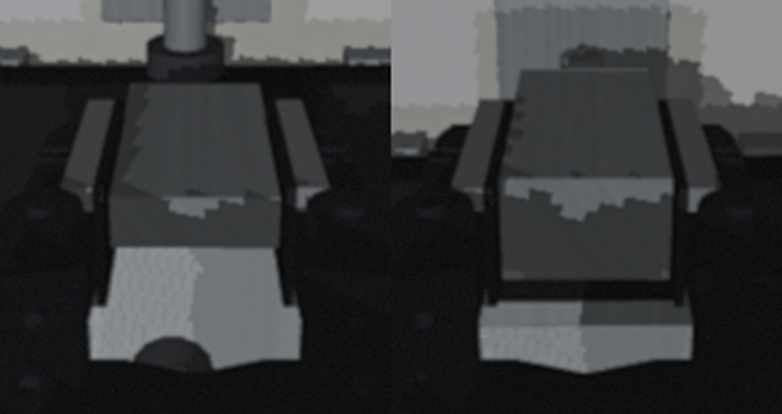

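View pics/w6.png

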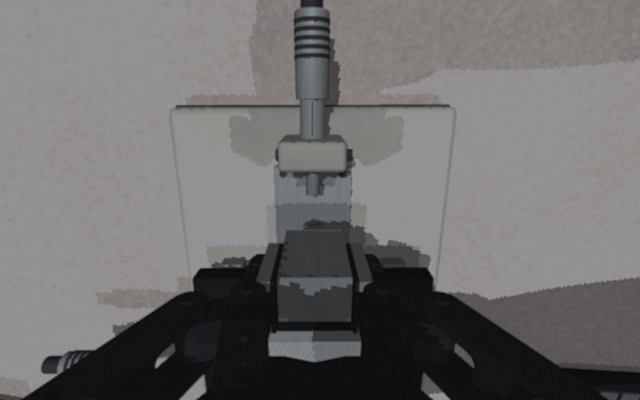

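Comparing the two held-block views, block20 sits about 1.45 mm further toward +y in the hand than block10 did. The TCP should therefore be at gap-axis 0.0573, and it is at 0.0574. I'll lower slowly.

Call:
{"name": "jog_arm", "arguments": {
  "steps": "0 0 0 0 0 -2.5 2.5;0 0 0 0 0 -4.5 2.5;0 0 0 0 0 -5.5 2.5;0 0 0 0 0 -5.8 2.5;0 0 0 0 0 -6.1 2.5;0 0 0 0 0 -6.4 2.5;0 0 0 0 0 -6.4 2.5"
}}

```text
clock: 18.37
tcp_pos: [0.5283, 0.1803, 0.0925]
orientation: [-2.455, 1.959, -0.001]
wrist_force: [-0.3, -0.2, -2.3]
width: 0.0296
```

Call:
{"name": "jog_arm", "arguments": {
  "steps": "0 0 0 0.01 -0.04 -0.3 2.5;0 0 0 0.01 -0.05 -1 2.5;0 0 0 0.01 -0.05 -1.7 2.5;0 0 0 0.01 -0.05 -2.2 2.5;0 0 0 0.01 -0.05 -2.2 2.5"
}}

```text
clock: 18.78
tcp_pos: [0.5279, 0.1799, 0.0693]
orientation: [2.456, -1.958, -0.0]
wrist_force: [0.4, -0.6, -1.6]
width: 0.0287
```

Call:
{"name": "jog_arm", "arguments": {
  "steps": "0 0 0 0.04 -0.15 0 2.5;0 0 0 0.06 -0.28 0 2.5;0 0 0 0.06 -0.28 0 2.5"
}}

```text
clock: 19.03
tcp_pos: [0.5282, 0.1783, 0.0696]
orientation: [-2.456, 1.957, 0.004]
wrist_force: [-2.3, 8.0, -4.5]
width: 0.0291
```

Call:
{"name": "jog_arm", "arguments": {
  "steps": "0 0 0 -0.05 0.2 0 2.5;0 0 0 -0.11 0.48 0 2.5;0 0 0 -0.11 0.48 0 2.5"
}}

```text
clock: 19.28
tcp_pos: [0.5276, 0.181, 0.0699]
orientation: [2.454, -1.958, 0.003]
wrist_force: [1.2, -5.1, -3.0]
width: 0.0292
```

Block20 reaches the plate with about 2.8 mm free play, under 5, so it is the right one. I'll centre it, seat it and release.

Call:
{"name": "jog_arm", "arguments": {
  "steps": "0 0 0 0.05 -0.2 0 2.5;0 0 0 0.05 -0.2 -0.12 2.5;0 0 0 0.05 -0.2 -0.2 2.5;0 0 0 0.05 -0.2 -0.2 2.5"
}}

```text
clock: 19.62
tcp_pos: [0.5282, 0.1798, 0.0689]
orientation: [-2.455, 1.959, -0.001]
wrist_force: [-1.8, -2.4, 5.3]
width: 0.0286
```

Call:
{"name": "jog_arm", "arguments": {
  "steps": "0 0 0 0 0 0 3.2;0 0 0 0 0 0 4;0 0 0 0 0 0 5;0 0 0 0 0 0 5;0 0 0 0 0 0 5;0 0 0 0 0 1 5;0 0 0 0 0 3 5;0 0 0 0 0 6 5;0 0 0 0 0 10 5;0 0 0 0 0 10 5;0 0 0 0 0 10 5"
}}

```text
clock: 20.53
tcp_pos: [0.5293, 0.1804, 0.1714]
orientation: [-2.453, 1.956, -0.004]
wrist_force: [-0.4, 0.0, -0.3]
width: 0.0495
```

```bash
python3 - <<'E'
from rig import *
from h import *
s=state();print(s['clock'],s['tcp_pos'],s['wrist_force'],s['width'])
cv2.imwrite("pics/w7.png",get_image("wrist")[:,:,::-1])
E
```

```text
20.5333 [0.52927402 0.18035635 0.17135058] [-0.43999265  0.02284318 -0.3206805 ] 0.04945516798121213
```

View pics/w7.png

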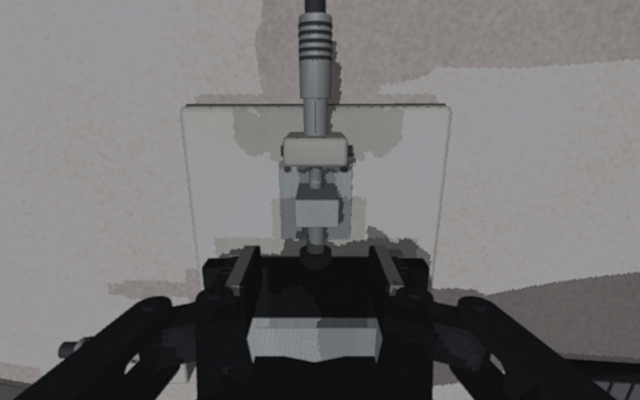

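The wrist view shows the block upright between spindle and anvil, around (317,207). I'll move the arm clear for an overall check.

Call:
{"name": "jog_arm", "arguments": {
  "steps": "0 0 0 0 0 6 5;0 0 0 -5 -5 8 5;0 0 0 -12 -5 10 5;0 0 0 -20 -5 10 5;0 0 0 -20 -5 10 5;0 0 0 -20 -5 10 5;0 0 0 -20 -5 10 5;0 0 0 -20 -5 10 5"
}}

```text
clock: 21.25
tcp_pos: [0.3254, 0.1295, 0.2687]
orientation: [-2.456, 1.957, -0.001]
wrist_force: [0.4, -0.6, 0.1]
width: 0.0499
```

```bash
python3 - <<'E'
from rig import *
from h import *
for n in("top","scene"):cv2.imwrite(f"pics/{n}9.png",get_image(n)[:,:,::-1])
crop("pics/top9.png","pics/t9s.png",120,170,270,270,5)
print(state()['clock'],state()['tcp_pos'])
E
```

```text
21.35 [0.32792115 0.12996477 0.26754336]
```

View pics/top9.png

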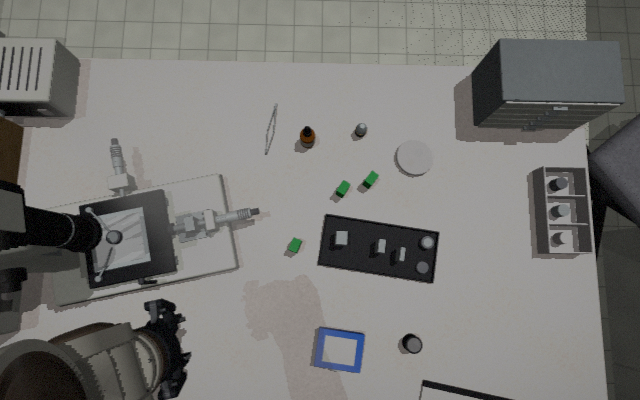

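View pics/t9s.png

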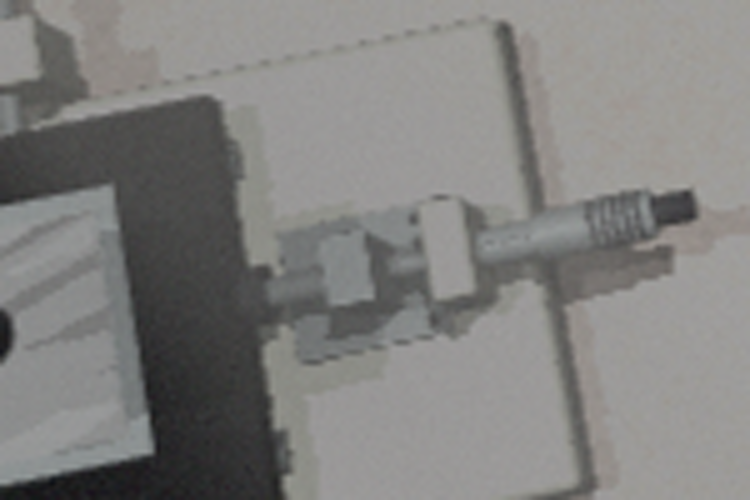

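View pics/scene9.png

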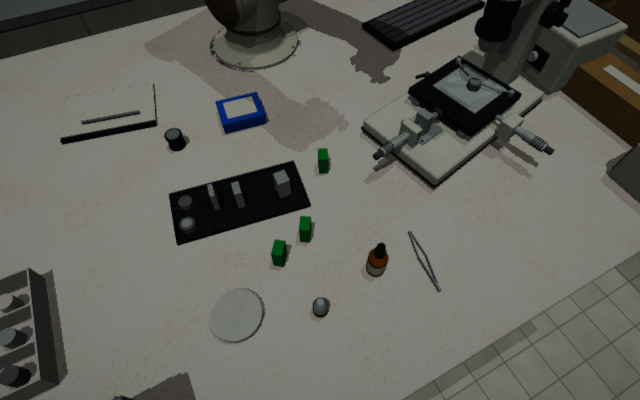

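In the top view the block stands square in the gap at about (190,224). Blocks 10, 15 and 25 stand in the tray at (402,254), (382,246) and (341,238), and the bystanders and stage haven't moved. Handing in.

```bash
python3 -c "
from rig import *
print(finish_job(),state()['clock'])"
```

```text
the job is handed in; nothing more can be done
the job is handed in; nothing more can be done
```

The 20 mm block (block20) is standing on the rest plate in the gap, let go, and the job was handed in at about 21 s.

| Block | Result in the gap | Free play along y |
|---|---|---|
| block10 | Stood on the plate, then put back in the tray | About 13 mm, which makes the gap about 23 mm |
| block15 | Stood on the plate, then put back in the tray | More than 5.5 mm, so too thin |
| block20 | Reached the plate with no side contact and was left there | About 2.8 mm, under 5, so the right one |

I did not try block25, because block20's play already meant it would not go in.

**Last checks:** the final pictures show block20 upright between spindle and anvil, blocks 10, 15 and 25 upright in the tray, and the stage and other things where they were. I saw no wrist force above about 18 N in the readings at the end of each move.

**Disagreements:** my first estimate of the gap from the top camera was about 21 mm. The wrist camera gave about 22.7 mm and touching both sides gave about 22.9 mm, so I went by the contact readings. The two cameras also differed by about 2 mm on block positions, which did not affect the result.

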